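# Put the confectioner's stamps back on their own stands

## Task

After washing up, the four confectioner's stamps were put back on the wrong stands. Change them round, using the empty cork mat as a free spot on the way, until every stamp stands upright on the middle of the stand that has the shape of its own foot: round, square, triangle and cross. Keep the stamps upright on the way and leave the spice jar where it stands.

Things in the scene. Friction and masses are not known exactly. Their poses are not given: they have to be found in the camera images.
- stamp_round_mid (a point): The round stamp, loose, 180 g, 70 mm tall, upright: a steel foot 10 mm thick, a round disc 60 mm in diameter seen from above; on its centre a round upright dark wooden handle 25 mm in diameter, 14 to 70 mm above the underside (grip it from above). The point: on the handle's axis, 35 mm above the underside; z up. Starts within 10 mm of the middle of a stand not its own.
- stamp_square_mid (a point): The square stamp, loose, 180 g, 70 mm tall, upright: a steel foot 10 mm thick, a square 54 mm a side seen from above; on its centre a round upright dark wooden handle 25 mm in diameter, 14 to 70 mm above the underside (grip it from above). The point: on the handle's axis, 35 mm above the underside; z up. Starts within 10 mm of the middle of a stand not its own.
- stamp_triangle_mid (a point): The triangle stamp, loose, 180 g, 70 mm tall, upright: a steel foot 10 mm thick, a triangle, corners 42 mm and edges 23 mm from its centre seen from above; on its centre a round upright dark wooden handle 25 mm in diameter, 14 to 70 mm above the underside (grip it from above). The point: on the handle's axis, 35 mm above the underside; z up. Starts within 10 mm of the middle of a stand not its own.
- stamp_cross_mid (a point): The cross stamp, loose, 180 g, 70 mm tall, upright: a steel foot 10 mm thick, an equal-armed cross (plus sign) 70 mm across with arms 24 mm wide seen from above; on its centre a round upright dark wooden handle 25 mm in diameter, 14 to 70 mm above the underside (grip it from above). The point: on the handle's axis, 35 mm above the underside; z up. Starts within 10 mm of the middle of a stand not its own.
- stand_round: The round stand, fixed: a flat white plastic plinth 12 mm high without a rim, a disc 108 mm in diameter seen from above. The round stamp belongs on its middle. Origin: the centre of its underside (on the table top), z up. At the start another stamp stands on it.
- stand_square: The square stand, fixed: a flat white plastic plinth 12 mm high without a rim, a square 98 mm a side seen from above. The square stamp belongs on its middle. Origin: the centre of its underside (on the table top), z up. At the start another stamp stands on it.
- stand_triangle: The triangle stand, fixed: a flat white plastic plinth 12 mm high without a rim, an equal-sided triangle, corners 80 mm and edges 42 mm from its centre seen from above. The triangle stamp belongs on its middle. Origin: the centre of its underside (on the table top), z up. At the start another stamp stands on it.
- stand_cross: The cross stand, fixed: a flat white plastic plinth 12 mm high without a rim, an equal-armed cross 130 mm across with arms 50 mm wide seen from above. The cross stamp belongs on its middle. Origin: the centre of its underside (on the table top), z up. At the start another stamp stands on it.
- cork_mat: An empty square cork mat, 120 mm a side and 6 mm thick, fixed to the table: the free spot on which a stamp can be put down for the time being. Origin: the centre of its underside, z up.
- spice_jar_mid (a point): A loose spice jar with a red screw lid, 44 mm in diameter and 105 mm tall, standing upright among the stands; not part of the job, it must stay where it stands. The point is its centre, half-way up. Other bystanders between and beside the stands are under 40 mm high.
Not all that is in view belongs to the job. What is shaped like the part that bears stamp_triangle_mid but yellow is not meant.

How it is judged:
At the end, for the whole second after the job is handed in: Each of the four stamps stands upright (within 6 degrees), released and at rest, flat on the top of the stand of its own foot's shape, its axis within 15 mm of the stand's centre (horizontal distance between stamp_round_mid and stand_round below 0.015 m and z of stamp_round_mid in the frame of stand_round between 0.042 and 0.052 m and angle between each of stamp_round_mid, stamp_square_mid, stamp_triangle_mid, stamp_cross_mid's own z axis and vertical below 0.1 rad and linear speed of each of stamp_round, stamp_square, stamp_triangle, stamp_cross below 0.02 m/s and horizontal distance between stamp_square_mid and stand_square below 0.015 m and z of stamp_square_mid in the frame of stand_square between 0.042 and 0.052 m and horizontal distance between stamp_triangle_mid and stand_triangle below 0.015 m and z of stamp_triangle_mid in the frame of stand_triangle between 0.042 and 0.052 m and horizontal distance between stamp_cross_mid and stand_cross below 0.015 m and z of stamp_cross_mid in the frame of stand_cross between 0.042 and 0.052 m); the robot touches nothing.
It fails at once if the round stamp is tipped over (leans more than 35 degrees) (angle between stamp_round_mid's own z axis and vertical above 0.61 rad).
It fails at once if the square stamp is tipped over (leans more than 35 degrees) (angle between stamp_square_mid's own z axis and vertical above 0.61 rad).
It fails at once if the triangle stamp is tipped over (leans more than 35 degrees) (angle between stamp_triangle_mid's own z axis and vertical above 0.61 rad).
It fails at once if the cross stamp is tipped over (leans more than 35 degrees) (angle between stamp_cross_mid's own z axis and vertical above 0.61 rad).
It fails at once if the spice jar is shoved more than 30 mm or knocked over (distance of spice_jar_mid from where it was at the start of the episode above 0.03 m).
It also fails if it takes over 128 s, if anything falls off the work surface, if the arm or the gripper's body presses on something with over 40 N, if the wrist force passes 120 N, or if a joint passes its speed limit or range.

## Robot

A 6-joint arm with a two-finger parallel gripper is mounted at the origin on a cart in front of the work surface, level with it; the furniture and walls round the work are solid. World frame = base frame: x ahead of the robot, y to its left, z up, the work surface at z = 0. Lengths are in m, angles in rad, forces in N, time in s.
With the tool pointing down it reaches from about 0.275 to 0.85 m from the base axis. Payload 19 kg.
Tool frame: the origin (TCP) lies between the finger pads; the fingertips stand 14 mm ahead of it and the grasp point (between the pads) lies 5 mm behind it (arm.tcp_to_tips is the distance from the TCP to the fingertips, in m); z points along the fingers, y is the line along which they close (so a half turn about z gives the same grasp; the last joint's range is limited). The gripper opens to 85 mm and grips with 20 to 120 N. Pads are 22 mm wide; open, the fingers measure 114 mm over their backs; the gripper's body (76 mm by 85 mm) begins 54 mm behind the grasp point. The pads swing forward as they close: fully open they stand 13 mm farther back than shut.
Start: joints at [-1.376, 0.15, 1.437, -0, 1.554, -0.134], TCP at [0.186, -0.544, 0.245] pointing down, gripper open.
Joint ranges: [-2.8, 2.8], [-0.68, 2.1], [0.12, 2.68], [-1.39, 4.53], [0.16, 2.79], [-2.81, 2.81]. Speed limits (rad/s): [1.89, 1.89, 2.22, 3.01, 3.01, 3.01].

## Interface

Orientations are given as a unit quaternion [w, x, y, z].
In Python, from station import arm, planner, readout, eyes gives the robot as it stands. Calls block until the motion is done:
- arm.move_to(position, orientation): joint-space move of the TCP to a pose.
- arm.move_l(position, attitude=None, rate=0.15, until_force=None): straight line of the TCP; attitude=None keeps the orientation; rate is the mean speed in m/s. With until_force (N) it stops when the force on the tool has changed by that much, and returns True; else False.
- arm.move_joints(angles): joint-space move.
- arm.set_gripper(opening): finger opening in m; the grip force is fixed at half the most; returns when the fingers have stopped.
- arm.sleep(seconds).
- planner.inverse_kinematics(position, orientation): joint angles nearest the present ones, or None.
- readout.sense(): the state.
- eyes.snapshot(name): name is "scene" or "top"; returns a dict with "color" (400x640x3 uint8, blue, green, red), "mtx" (3x3 intrinsics, pixels), "k1" (the pictures are not rectified: a ray, as slopes to the right and down, at radius r is drawn at 1 + k1 r^2 times it, then the intrinsics apply), "cam_to_world" (4x4, takes a point from camera to world coordinates). Camera axes: x right, y up, looking along -z (the intrinsics and any distortion apply to the point x, -y, -z); pixel columns grow to the right and rows downward; lengths in m; the calibration is good to about 2 mm. A picture is of the moment at which its call begins. There is no depth.
A pose or a line that the arm cannot do raises arm.IKError and nothing moves.
- arm.hand_in(): hands the job in; it is judged then, once.
Trained networks look in a picture, given as the dict that the camera call returned (one of the last four; its "shot" number tells which), for a name from the list of things; names that differ only in an ending like _2 or _b are one class to them, and where a whole thing is asked for, a point or a joint stands for the part that bears it (a point fixed in the world has none). Each returns a list of dicts, best first, with "p" (0 to 1); they miss things now and then, are a little off and sometimes report something else, mostly with a low value. They report only what shows in the picture. A call takes as long as a camera call. They do not tell look-alikes from the thing itself.
- eyes.search_frame(query, picture): "point" ([x, y, z] in m, in world coordinates, good to about 4 mm: the middle of the surface that is visible of it).
- eyes.cut_out(query, picture): "region" (400x640 bool, what is visible of it).
The state is a dict: "time": time; "qpos": joint angles; "joint_vel": joint speeds; "tau": joint torques, N m; "eef_pos": TCP position; "tool_rot": TCP orientation; "force": force on the tool from outside, world axes, zero at the start; "torque": the same for the moment, N m; "grip_width": finger opening in m; "finger_force": force on a finger pad.
Only numpy, scipy, OpenCV 4.12 (cv2) and the standard library are available. Lean on these libraries where they do the work, as an engineer would, in place of code of your own. Each camera call takes 0.05 s, during which the arm holds its last target. There are 200 camera calls.

## Working session

There is one attempt and no reset: what is moved stays moved. The work goes in short steps, each a Python script; the robot and the scene stay as the last script left them, time stands still between calls to the robot, and variables do not carry over. Pictures are saved under pics/ and viewed, at most 14 in all, crops included, and the job is handed in when it is done.

```bash
mkdir -p pics; cat > h.py <<'E'
from station import arm, planner, readout, eyes
import numpy as np, cv2
def proj(P,s):
    T=np.linalg.inv(s["cam_to_world"]); p=T[:3,:3]@np.array(P)+T[:3,3]
    a=np.array([p[0],-p[1]])/-p[2]; a=a*(1+s["k1"]*(a@a)); return (s["mtx"]@[a[0],a[1],1])[:2]
def unproj(uv,z,s):
    d=(np.linalg.inv(s["mtx"])@[uv[0],uv[1],1])[:2]; a=d.copy()
    for _ in range(20): a=d/(1+s["k1"]*(a@a))
    T=np.array(s["cam_to_world"]); r=T[:3,:3]@[a[0],-a[1],-1]; o=T[:3,3]
    return o+r*(z-o[2])/r[2]
E
python3 - <<'E'
from h import *
for n in("top","scene"):
    s=eyes.snapshot(n); cv2.imwrite(f"pics/{n}0.png",s["color"]); print(n,s["mtx"],s["k1"],np.round(s["cam_to_world"],3))
    for q in ["stamp_round_mid","stamp_square_mid","stamp_triangle_mid","stamp_cross_mid","stand_round","stand_square","stand_triangle","stand_cross","cork_mat","spice_jar_mid"]:
        for d in eyes.search_frame(q,s)[:3]: print(q,round(d["p"],2),np.round(d["point"],3),np.round(proj(d["point"],s)))
print(readout.sense())
E
```

```text
top [[365.49697716   0.         316.59164126]
 [  0.         365.49697716 197.83793829]
 [  0.           0.           1.        ]] 0.021298359427819685 [[-0.01   0.999 -0.047  0.465]
 [-0.999 -0.011 -0.033 -0.009]
 [-0.034  0.046  0.998  0.971]
 [ 0.     0.     0.     1.   ]]
stamp_round_mid 0.59 [0.361 0.268 0.019] [223. 256.]
stamp_square_mid 0.95 [0.491 0.01  0.021] [321. 205.]
stamp_triangle_mid 0.89 [ 0.48  -0.156  0.011] [385. 208.]
stamp_cross_mid 0.91 [ 0.365 -0.272  0.024] [433. 253.]
stand_round 0.57 [ 0.356 -0.286  0.012] [437. 256.]
stand_square 0.7 [ 0.642 -0.209  0.011] [404. 147.]
stand_square 0.27 [ 0.69  -0.005  0.107] [326. 121.]
stand_triangle 0.83 [0.496 0.025 0.013] [316. 203.]
stand_cross 0.87 [0.363 0.285 0.018] [217. 255.]
cork_mat 0.86 [0.614 0.218 0.005] [244. 160.]
spice_jar_mid 0.57 [ 0.686 -0.007  0.107] [327. 122.]
scene [[406.32085156   0.         321.33782501]
 [  0.         406.32085156 196.95068527]
 [  0.           0.           1.        ]] 0.001225586523881688 [[-0.839  0.303 -0.452  0.077]
 [-0.544 -0.452  0.707  0.671]
 [ 0.009  0.839  0.544  0.5
[... 628 characters left out ...]
'qpos': array([-1.37598964e+00,  1.50500535e-01,  1.43740742e+00, -4.29485081e-06,
        1.55382324e+00, -1.33996130e-01]), 'joint_vel': array([-2.04844608e-03, -1.28406825e-03, -2.42506590e-03, -2.97499922e-04,
        8.12589221e-05, -8.55183890e-04]), 'tau': array([ 1.13776827e-03, -7.12817287e+01, -5.71072519e+01, -5.94438598e-05,
        1.29021271e-03, -2.43930299e-05]), 'eef_pos': array([ 0.18564788, -0.54416466,  0.24526257]), 'tool_rot': array([-6.91738834e-05,  9.86516490e-01,  1.63661875e-01, -4.25200599e-06]), 'force': array([-0.33165371,  0.10152385, -1.17228002]), 'torque': array([-0.02427304, -0.01274765,  0.01312707]), 'finger_force': 0.0, 'grip_width': 0.08539091095751104}
```

```bash
python3 - <<'E'
import cv2
i=cv2.imread("pics/top0.png"); cv2.imwrite("pics/topc.png",cv2.resize(i[90:310,160:480],None,fx=2.5,fy=2.5,interpolation=cv2.INTER_CUBIC))
E
```

```text
(no output)
```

View pics/topc.png

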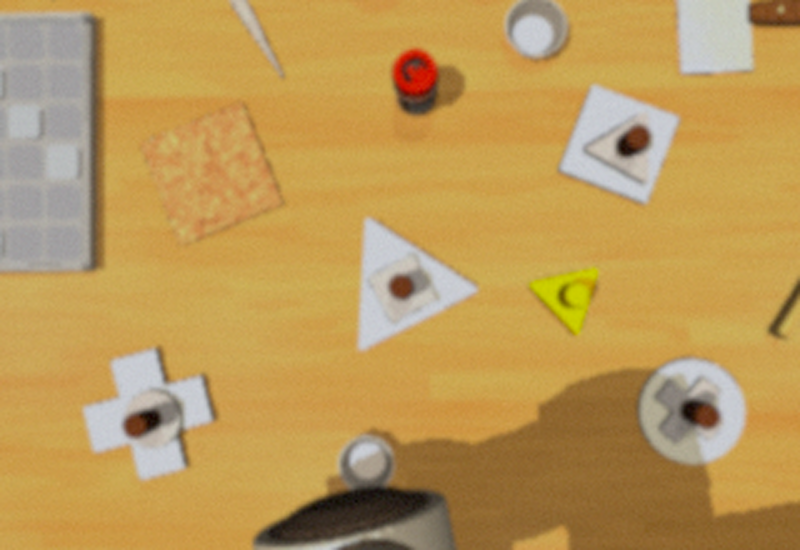

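View pics/scene0.png

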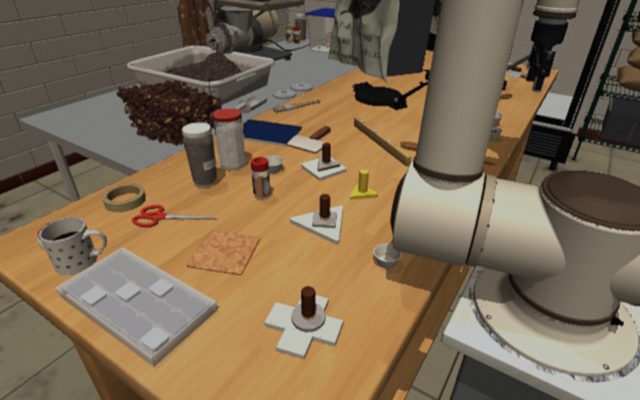

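The top view (2.5x crop) shows:
- The round stamp is on the cross stand (crop 152,418), and the cross stamp is on the round stand (692,410).
- The square stamp is on the triangle stand (405,287), and the triangle stamp is on the square stand (620,150).
- The mat is empty (213,172) and the jar is at (415,80).

Things that could be mistaken for the triangle stamp are the yellow look-alike at (570,297) and the white card at (715,35). The dark-handled stamps are the right ones. Next I fit the outlines.

```bash
cat > fit.py <<'E'
from h import *
from scipy.optimize import minimize
U=4
def reg(n,r,a0=0): 
    a=np.arange(n)*2*np.pi/n+a0; return np.c_[r*np.cos(a),r*np.sin(a)]
def cross(L,w):
    L/=2;w/=2; return np.array([[L,w],[w,w],[w,L],[-w,L],[-w,w],[-L,w],[-L,-w],[-w,-w],[-w,-L],[w,-L],[w,-w],[L,-w]])
def tri(c,e):  # corners cut where c<2e
    R=2*e; f=(R-c)/R*2/3*1.5
    P=reg(3,R); out=[]
    d=(R-c)*np.tan(np.pi/3) if False else (R-c)/np.cos(np.pi/6)
    for i in range(3):
        for j in (-1,1):
            v=P[(i+j)%3]-P[i]; out.append(P[i]+v/np.linalg.norm(v)*d)
    return np.array(out)
SH={"round":reg(48,.054),"square":reg(4,.049*2**.5),"triangle":tri(.08,.042),"cross":cross(.13,.05)}
DISC=reg(24,.0125)
def sil(s,pts,zs,p):
    c,sn=np.cos(p[2]),np.sin(p[2]); Q=pts@np.array([[c,sn],[-sn,c]])+p[:2]
    m=np.zeros((400*U,640*U),np.uint8); A=[]
    for z in zs: A.append(np.array([proj([x,y,z],s) for x,y in Q])*U+U/2-.5)
    for i in range(len(Q)):
        j=(i+1)%len(Q)
        cv2.fillPoly(m,[cv2.convexHull(np.array([A[k][l] for k in range(len(zs)) for l in(i,j)],np.float32)).astype(np.int32)],1)
    for a in A: cv2.fillPoly(m,[np.round(a).astype(np.int32)],1)
    return m
def masks(s):
    im=cv2.resize(s["color"],None,fx=U,fy=U,interpolation=cv2.INTER_CUBIC); im=cv2.GaussianBlur(im,(0,0),3)
    h=cv2.cvtColor(im,cv2.COLOR_BGR2HSV); b,g,r=[im[...,k].astype(int) for k in range(3)]
    low=(h[...,1]<90); brown=(r<125)&(g<.62*r+8)&(r-b>12)
    return low,brown
def crop(m,uv,rad):
    o=np.zeros_like(m,np.uint8); x,y=int(uv[0]*U),int(uv[1]*U); r=rad*U
    o[max(0,y-r):y+r,max(0,x-r):x+r]=m[max(0,y-r):y+r,max(0,x-r):x+r]; return o
def big(m):
    n,l,st,_=cv2.connectedComponentsWithStats(m); k=1+np.argmax(st[1:,4]); return (l==k).astype(np.uint8)
def fit(s,m,pts,zs,xy,yaws):
    f=lambda p:1-(lambda a:(a&m).sum()/max(1,(a|m).sum()))(sil(s,pts,zs,p)); best=None
    for y in yaws:
        p=np.array([*xy,y]); r=minimize(f,p,method="Nelder-Mead",options=dict(initial_simplex=[p,p+[.012,0,0],p+[0,.012,0],p+[0,0,.25]],maxiter=70,xatol=2e-4,fatol=1e-4))
        if best is None or r.fun<best.fun: best=r
    return best.x,1-best.fun
E
cat > m1.py <<'E'
from fit import *; import json
s=eyes.snapshot("top"); low,br=masks(s)
seed={"round":(.356,-.28),"square":(.642,-.209),"triangle":(.49,.02),"cross":(.363,.28)}
on={"round":"cross","square":"triangle","triangle":"square","cross":"round"}
R={}; ov=cv2.resize(s["color"],None,fx=U,fy=U)
for k,xy in seed.items():
    uv=proj([*xy,.012],s)
    m=big(cv2.morphologyEx(crop(low|br,uv,34),cv2.MORPH_CLOSE,np.ones((9,9))))
    c,_=cv2.findContours(m,cv2.RETR_EXTERNAL,cv2.CHAIN_APPROX_NONE); cv2.fillPoly(m,c,1)
    p,i=fit(s,m,SH[k],(0,.012),xy,[0] if k=="round" else [.2,.6,1.0,1.4,1.8] if k=="triangle" else [.2,.7,1.2])
    hb=big(crop(br,uv,22)); q,ih=fit(s,hb,DISC,(.026,.082),p[:2],[0])
    R["stand_"+k]=list(p); R["stamp_"+on[k]]=list(q)
    print(k,np.round(p,4),round(i,3),"stamp",on[k],np.round(q[:2],4),round(ih,3),"off mm",np.round(1e3*(q[:2]-p[:2])))
    for M,col in((sil(s,SH[k],(0,.012),p),(0,0,255)),(sil(s,DISC,(.026,.082),q),(0,255,0)),(hb,(255,255,0))):
        c,_=cv2.findContours(M,cv2.RETR_EXTERNAL,cv2.CHAIN_APPROX_NONE); cv2.drawContours(ov,c,-1,col,1)
json.dump(R,open("R.json","w"))
T=[ov[int(v*U)-150:int(v*U)+150,int(u*U)-200:int(u*U)+200] for u,v in [proj([*seed[k],.012],s) for k in seed]]
cv2.imwrite("pics/fit.png",np.vstack([np.hstack(T[:2]),np.hstack(T[2:])]))
E
time python3 m1.py
```

```text
round [ 0.3618 -0.286   0.249 ] 0.983 stamp cross [ 0.3652 -0.2765] 0.541 off mm [3. 9.]
square [ 0.641  -0.2168  0.3981] 0.991 stamp triangle [ 0.6318 -0.2163] 0.504 off mm [-9.  1.]
triangle [0.4936 0.0138 0.4575] 0.964 stamp square [0.4901 0.0103] 0.515 off mm [-4. -4.]
cross [0.3616 0.2826 0.2513] 0.977 stamp round [0.3581 0.2682] 0.495 off mm [ -4. -14.]
real	0m8.588s
user	0m8.430s
sys	0m0.300s
```

View pics/fit.png

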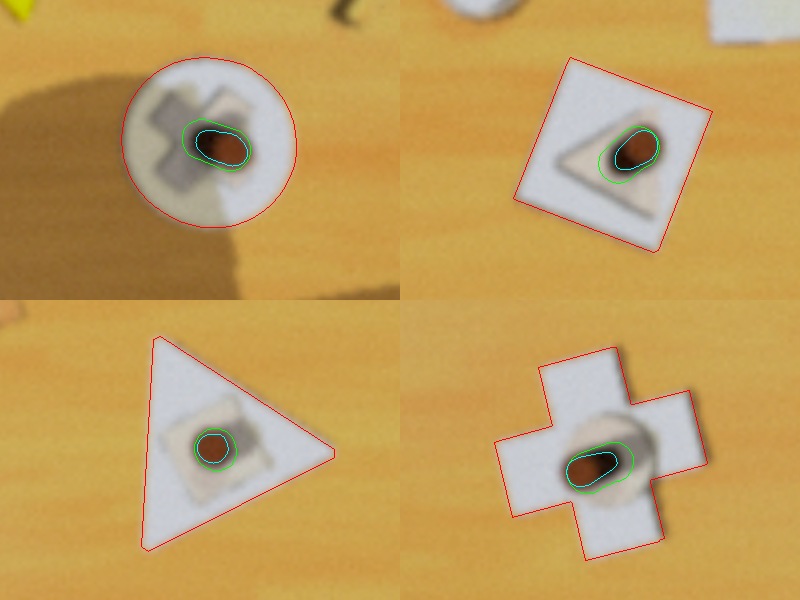

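The stand fits are tight. The handle masks are too small, so I'll use the lit top face of each handle at z=0.082 instead. The mat centre also comes from this picture.

```bash
cat > m2.py <<'E'
from fit import *; import json
R=json.load(open("R.json")); s=eyes.snapshot("top")
im=cv2.GaussianBlur(cv2.resize(s["color"],None,fx=U,fy=U,interpolation=cv2.INTER_CUBIC),(0,0),2)
b,g,r=[im[...,k].astype(int) for k in range(3)]
on={"round":"cross","square":"triangle","triangle":"square","cross":"round"}
for k,v in on.items():
    p=R["stand_"+k]; m=big(crop(((r>70)&(g<.68*r)&(r<170)&(r-b>45)).astype(np.uint8),proj([*p[:2],.012],s),20))
    (c,(a,w),_)=cv2.minAreaRect(cv2.findContours(m,0,1)[0][0])
    mm=[(unproj(((c[0]+.5)/U-.5,(c[1]+.5)/U-.5),.082,s))][0]; R["stamp_"+v]=list(mm[:2])
    px=np.linalg.norm(proj([*mm[:2],.082],s)-proj([mm[0]+.025,mm[1],.082],s))*U
    print(v,np.round(mm,4),"axes px",round(a,1),round(w,1),"expect",round(px,1),"off",np.round(1e3*(mm[:2]-p[:2]),1))
h=cv2.cvtColor(im,cv2.COLOR_BGR2HSV)
uv=proj([.614,.218,.006],s); print("mat",unproj((160+213/2.5,90+172/2.5),.006,s)); R["mat"]=list(unproj((160+213/2.5,90+172/2.5),.006,s)[:2])
print("jar top",unproj((160+415/2.5,90+73/2.5),.105,s))
json.dump(R,open("R.json","w")); print(readout.sense()["time"])
E
python3 m2.py
```

```text
cross [ 0.3651 -0.2776  0.082 ] axes px 33.9 31.8 expect 42.2 off [3.3 8.4]
triangle [ 0.6326 -0.219   0.082 ] axes px 30.9 32.5 expect 40.9 off [-8.5 -2.2]
square [0.4911 0.0116 0.082 ] axes px 29.7 30.4 expect 41.0 off [-2.6 -2.2]
round [0.3586 0.2719 0.082 ] axes px 29.5 31.3 expect 41.4 off [ -3.  -10.7]
mat [0.61669356 0.21280327 0.006     ]
jar top [ 0.69356769 -0.00460456  0.105     ]
1.2
```

```bash
cat > mv.py <<'E'
from h import *; import json
R=json.load(open("R.json")); Q=np.array([0,1.,0,0]); H=.19
def go(xy,z,rate,**k): return arm.move_l([xy[0],xy[1],z],Q,rate=rate,**k)
def pick(xy,s=.012):
    go(xy,H,.3); go(xy,.043+s,.15); arm.set_gripper(0.0)
    st=readout.sense(); print("grip",round(st["grip_width"],4),round(st["finger_force"],1)); assert .02<st["grip_width"]<.03
    go(xy,H,.2); print("lifted",round(readout.sense()["grip_width"],4))
def place(xy,s=.012):
    go(xy,H,.25); go(xy,.049+s,.15); t=go(xy,.041+s,.02,until_force=6)
    z=readout.sense()["eef_pos"][2]; arm.set_gripper(.06); go(xy,H,.25)
    print("placed touch",t,"z",round(z-s,4),"t",readout.sense()["time"])
E
python3 - <<'E'
from mv import *
for k,p in R.items(): print(k,[None if (j:=planner.inverse_kinematics([*p[:2],z],Q)) is None else np.round(j,2) for z in(.055,.19)])
arm.set_gripper(.065)
pick(R["stamp_cross"]); place(R["mat"],.006)
E
```

```text
stand_round [array([-0.84,  0.07,  1.94, -0.  ,  1.14,  0.73]), array([-0.84, -0.06,  1.77, -0.  ,  1.43,  0.73])]
stamp_cross [array([-0.82,  0.06,  1.94, -0.  ,  1.14,  0.75]), array([-0.82, -0.07,  1.78, -0.  ,  1.43,  0.75])]
stand_square [array([-0.44,  0.48,  1.41, -0.  ,  1.26,  1.13]), array([-0.44,  0.38,  1.26, -0.  ,  1.5 ,  1.13])]
stamp_triangle [array([-0.45,  0.46,  1.43, -0.  ,  1.25,  1.12]), array([-0.45,  0.37,  1.28, -0.  ,  1.5 ,  1.12])]
stand_triangle [array([-0.13,  0.13,  1.87, -0.  ,  1.14,  1.44]), array([-0.13,  0.01,  1.7 , -0.  ,  1.43,  1.44])]
stamp_square [array([-0.13,  0.13,  1.87, -0.  ,  1.14,  1.44]), array([-0.13,  0.  ,  1.71, -0.  ,  1.43,  1.44])]
stand_cross [array([ 0.5 ,  0.06,  1.94, -0.  ,  1.14,  2.07]), array([ 0.5 , -0.07,  1.78, -0.  ,  1.43,  2.07])]
stamp_round [array([ 0.48,  0.04,  1.96, -0.  ,  1.14,  2.05]), array([ 0.48, -0.09,  1.79, -0.  ,  1.43,  2.05])]
mat [array([ 0.21,  0.43,  1.48, -0.  ,  1.24,  1.79]), array([ 0.21,  0.33,  1.32, -0.  ,  1.48,  1.79])]
grip 0.0235 58.6
lifted 0.0236
placed touch True z 0.0437 t 10.025
```

```bash
python3 - <<'E'
from mv import *
pick(R["stamp_round"]); place(R["stand_round"])
pick(R["mat"],.006); place(R["stand_cross"])
s=eyes.snapshot("top"); cv2.imwrite("pics/mid.png",cv2.resize(s["color"][90:310,160:480],None,fx=2.5,fy=2.5,interpolation=cv2.INTER_CUBIC))
E
```

```text
grip 0.0235 58.4
lifted 0.0238
placed touch True z 0.0436 t 18.2333
grip 0.0235 59.4
lifted 0.0233
placed touch True z 0.0438 t 26.3167
```

View pics/mid.png

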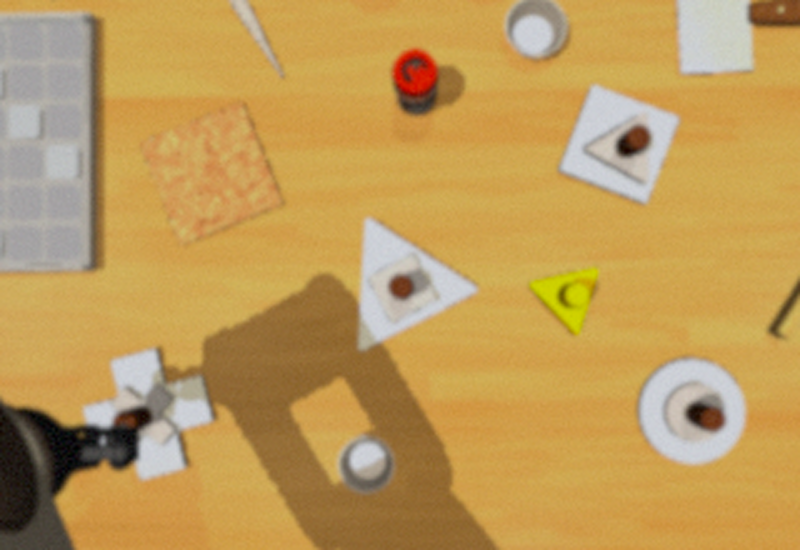

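The round stamp is now centred on the round stand (692,410) and the cross stamp stands upright on the cross stand (150,415). The other pair comes next.

```bash
python3 - <<'E'
from mv import *
pick(R["stamp_square"]); place(R["mat"],.006)
pick(R["stamp_triangle"]); place(R["stand_triangle"])
pick(R["mat"],.006); place(R["stand_square"])
go((.35,-.45),.25,.25)
E
sed -i 's/on={.*/on={k:k for k in seed}/;s/"R.json","w"/"R2.json","w"/' m1.py
cp m2.py m3.py; sed -i 's/on={.*/on={k:k for k in ("round","square","triangle","cross")}/;s/"R.json","w"/"R3.json","w"/' m3.py
echo 'cv2.imwrite("pics/end.png",cv2.resize(s["color"][90:310,160:480],None,fx=2.5,fy=2.5,interpolation=cv2.INTER_CUBIC))' >> m3.py
python3 m3.py
```

```text
grip 0.0234 58.9
lifted 0.0234
placed touch True z 0.0437 t 33.475
grip 0.0236 59.2
lifted 0.0234
placed touch True z 0.0438 t 41.0833
grip 0.0235 59.5
lifted 0.0237
placed touch True z 0.0438 t 48.7583
round [ 0.3622 -0.2824  0.082 ] axes px 31.0 33.0 expect 42.2 off [0.4 3.5]
square [ 0.6394 -0.2139  0.082 ] axes px 31.1 32.5 expect 40.9 off [-1.7  2.9]
triangle [0.4952 0.0144 0.082 ] axes px 29.0 30.0 expect 41.0 off [1.6 0.6]
cross [0.3612 0.2817 0.082 ] axes px 29.1 31.3 expect 41.3 off [-0.4 -0.9]
mat [0.61669356 0.21280327 0.006     ]
jar top [ 0.69356769 -0.00460456  0.105     ]
50.4667
```

View pics/end.png

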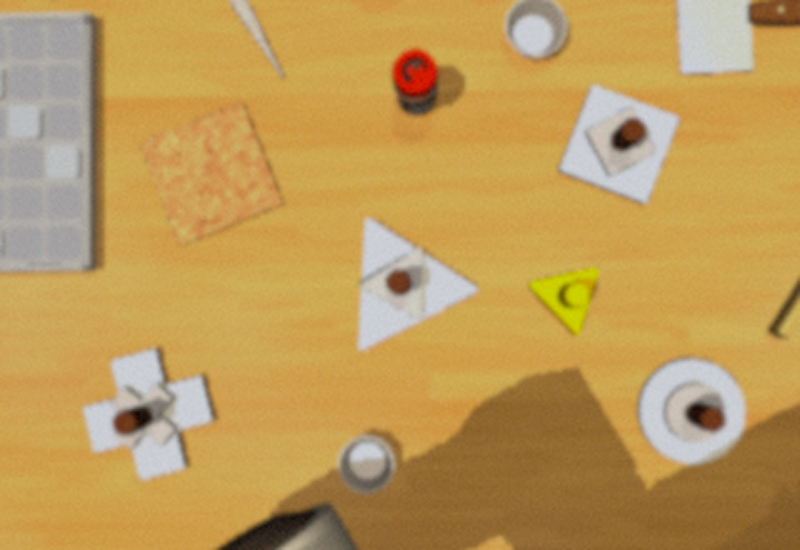

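All four stamps stand upright on their own stands (round 692,412; square 620,142; triangle 400,283; cross 150,413), each within 4 mm of the centre. The jar at (415,80) has not moved.

```bash
python3 -c "
from station import arm
print(arm.hand_in())"
```

```text
the job is handed in; nothing more can be done
None
```

The job is handed in at about 50 s on the robot clock: all four stamps stand upright on their own stands, each measured within 4 mm of the centre, the spice jar has not moved, and the hand-in returned no verdict.

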